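# Lay the sanded parts out on their finishing stands

## Task

Four freshly sanded wooden parts lie in a pile on the bench: take the pile apart from the top, one part at a time and without dropping any, and lay each one flat on the cork-topped finishing stand of its own shape (the wide board, the narrow rail, the square block and the round disc each have one, a little smaller than the part). Each part must be well centred on its stand and lined up with its edges. Leave the sander and the glue bottle where they are.

Things in the scene. Friction and masses are not known exactly. Their poses are not given: they have to be found in the camera images.
- board: wide wooden board, 190 x 62 mm, 28 mm thick, about 0.2 kg, the bottom of the pile, lying flat on the bench. x along its length, y across. Origin: centre of its underside; z up.
- block: square wooden block, 60 x 60 mm, 28 mm thick. It lies flat on the board, near one end of it, side by side with the disc (which of the two is at which end changes). x and y along its edges, roughly parallel to the board's at the start. Origin: centre of its underside; z up.
- disc: round wooden disc, 60 mm in diameter, 28 mm thick, lying flat on the board near its other end, with a gap of some 35 mm to the block. Its own yaw means nothing. Origin: centre of its underside; z up.
- rail: narrow wooden rail, 120 x 32 mm, 28 mm thick, the top of the pile: it bridges the block and the disc, roughly parallel to the board, its underside 56 mm over the bench. x along its length, y across. Origin: centre of its underside; z up.
- board_stand: place of the board: a fixed finishing stand, 30 mm high in all: thin plywood foot (6 mm thick, 10 mm wider all round), dark wooden riser, brown cork face on top. Cork face 182 x 54 mm, x along its length. Origin: centre of the underside of the foot, on the bench; z up, so the cork face is at z = 30 mm.
- rail_stand: place of the rail: a fixed finishing stand, 30 mm high in all: thin plywood foot (6 mm thick, 10 mm wider all round), dark wooden riser, brown cork face on top. Cork face 112 x 26 mm, x along its length. Origin: centre of the underside of the foot, on the bench; z up, so the cork face is at z = 30 mm.
- block_stand: place of the block: a fixed finishing stand, 30 mm high in all: thin plywood foot (6 mm thick, 10 mm wider all round), dark wooden riser, brown cork face on top. Cork face square, 52 x 52 mm, x and y along its edges. Origin: centre of the underside of the foot, on the bench; z up, so the cork face is at z = 30 mm.
- disc_stand: place of the disc: a fixed finishing stand, 30 mm high in all: thin plywood foot (6 mm thick, 10 mm wider all round), dark wooden riser, brown cork face on top. Cork face round, 52 mm in diameter. Origin: centre of the underside of the foot, on the bench; z up, so the cork face is at z = 30 mm.
- sander: grey orbital sander standing on its pad at the left side of the bench, 121 mm high, pad 116 mm in diameter, with a dust bag out to 170 mm along its own x. Not to be moved. Origin: centre of the pad's underside.
- glue: white glue bottle, 60 mm in diameter, 150 mm high, standing upright beyond the stands, towards the far side of the bench. Not to be moved. Origin: centre of its underside.
Things that resemble listed ones, but are neither listed nor needed, are in the scene too. Leave any purple or red look-alike of the disc alone.

How it is judged:
By the outcome, as a careful person would: the job done as asked, in the order asked, and still so for the second after the job is handed in, with the robot touching nothing.
It also fails if it takes over 122 s, if anything falls off the work surface, if the arm or the gripper's body presses on something with over 40 N, if the wrist force passes 120 N, or if a joint passes its speed limit or range.

## Robot

A 6-joint arm with a two-finger parallel gripper is mounted at the origin on the work surface. World frame = base frame: x ahead of the robot, y to its left, z up, the work surface at z = 0. Lengths are in mm, angles in rad, forces in N, time in s.
With the tool pointing down it reaches from about 350 to 975 mm from the base axis. Payload 7.1 kg.
Tool frame: the origin (TCP) lies at the very end of the fingers, on their centre line; the grasp point (between the pads) lies 19 mm behind it (ctrl.grip_point_offset is the distance from the TCP to the grasp point, in mm); z points along the fingers, y is the direction in which the jaws open and shut (so a half turn about z gives the same grasp; the last joint's range is limited). The gripper opens to 88 mm and grips with 3 to 60 N. Pads are 20 mm wide; open, the fingers measure 115 mm over their backs; the gripper's body (75 mm by 178 mm) begins 61 mm behind the grasp point.
Start: joints at [1.288, 0.423, 1.63, -0, 1.089, -0.019], TCP at [162.938, 603.371, 222.675] pointing down, gripper open.
Joint ranges: [-3, 3], [-0.9, 2.11], [0.09, 2.58], [-1.31, 4.45], [0.11, 2.69], [-2.54, 2.54]. Speed limits (rad/s): [2.39, 2.39, 3.01, 3.14, 3.14, 3.14].

## Interface

Orientations are given as a rotation vector (axis times angle).
In Python, from workcell import ctrl gives the robot as it stands.
- The arm moves only by the tool move_arm, never from a script. Its argument "increments" is one flat list of numbers, 5 for each row, row after row: the closure in counts, from 0 (fully open) to 255 (shut), then the shift along the tool's x, y, z in mm, then the turn about the tool's z in degrees. In form: [grip, dx, dy, dz, yaw, grip, dx, dy, dz, yaw, ...]. A call has 1 to 12 rows; each row is the pose to reach, as a shift and turn from the pose measured when the call began, along the tool's axes at that moment; what a row does not reach only later rows make up. A row lasts 1/8 s, in which the tool goes at most 62.5 mm and 10.7 degrees, less where a joint would pass 70% of its speed; a pose out of reach is approached as far as the arm can. A call with a gripper value outside its range is refused whole. The fingers move at their own pace and stop on an object; the grip force is fixed at half the most. Time passes only in rows, so rows that repeat a pose let the fingers close. It gives the time, the measured TCP pose, the force and the opening at its end, in the units of the state.
- ctrl.get_obs(): the state, without advancing time (a new reading comes with each control period).
- ctrl.get_image(name): name is "side" or "top"; returns a dict with "frame" (480x640x3 uint8, red, green, blue), "vertical_fov" (degrees; the focal length in pixels is half the picture's height over the tangent of half this angle, whatever the lens; pixels are square), "cx", "cy" (the principal point, pixels), "pose" (4x4, takes a point from camera to world coordinates). Camera axes: x right, y down, z forward; pixel columns grow to the right and rows downward; lengths in mm; the calibration is good to about 2 mm. A picture is of the moment at which its call begins. There is no depth.
- ctrl.close_job(): hands the job in, once; it reports no verdict.
The state is a dict: "t": time; "qpos": joint angles; "qvel": joint speeds; "joint_torque": joint torques, N m; "ee_pos": TCP position; "orientation": TCP orientation; "ft_force": force on the tool from outside, world axes, zero at the start; "moment": the same for the moment, N m; "width": finger opening in mm.
Only numpy, scipy, OpenCV 4.12 (cv2) and the standard library are available. Lean on these libraries where they do the work, as an engineer would, in place of code of your own. Each camera call takes 0.05 s, during which the arm holds its last target.

## Working session

There is one attempt and no reset: what is moved stays moved. The work goes in short steps, Python scripts to look and compute and a tool call to move; the robot and the scene stay as the last step left them, time stands still between calls to the robot, and variables do not carry over. Pictures are saved under pics/ and viewed, and the job is handed in when it is done.

Besides the shell and the picture viewer there is one more tool, called after "Call:" by a JSON object that holds its "op" and its "data", one argument or row to a line. move_arm: Moves the arm, as the interface text tells. Its arguments: {"type":"object","properties":{"increments":{"type":"array","items":{"type":"number"}}},"required":["increments"]}

```bash
mkdir -p pics; ls; python3 - <<'E'
from workcell import ctrl
import cv2,numpy as np
o=ctrl.get_obs();print({k:np.round(v,3) for k,v in o.items()})
for n in("top","side"):
    d=ctrl.get_image(n);cv2.imwrite(f"pics/{n}0.png",d["frame"][:,:,::-1]);print(n,d["vertical_fov"],d["cx"],d["cy"],[k for k in d]);print(np.round(d["pose"],3))
E
```

```text
pics
{'t': np.float64(0.0), 'qpos': array([ 1.288,  0.424,  1.631, -0.   ,  1.089, -0.019]), 'qvel': array([-0.001,  0.001,  0.001, -0.001, -0.   , -0.001]), 'joint_torque': array([ 1.0000e-03, -5.4464e+01, -2.7367e+01,  6.4000e-02,  2.3000e-02,
       -0.0000e+00]), 'ee_pos': array([162.804, 602.872, 221.921]), 'orientation': array([-4.130e-01, -3.114e+00,  2.000e-03]), 'ft_force': array([ 0.046, -0.168, -0.556]), 'moment': array([-0.088,  0.034,  0.016]), 'width': np.float64(87.733)}
top 52.64730539845112 319.61273553218564 240.11660234810475 ['frame', 'vertical_fov', 'cx', 'cy', 'pose']
[[-2.900000e-02 -9.830000e-01  1.810000e-01  3.334970e+02]
 [-9.990000e-01  2.600000e-02 -2.100000e-02  1.388140e+02]
 [ 1.600000e-02 -1.810000e-01 -9.830000e-01  1.361387e+03]
 [ 0.000000e+00  0.000000e+00  0.000000e+00  1.000000e+00]]
side 53.53870572519569 321.09421334587057 239.88684006435648 ['frame', 'vertical_fov', 'cx', 'cy', 'pose']
[[ 9.44000e-01 -2.03000e-01  2.59000e-01  2.86615e+02]
 [-3.29000e-01 -5.86000e-01  7.40000e-01 -7.10660e+02]
 [ 1.00000e-03 -7.84000e-01 -6.20000e-01  7.79702e+02]
 [ 0.00000e+00  0.00000e+00  0.00000e+00  1.00000e+00]]
```

View pics/top0.png

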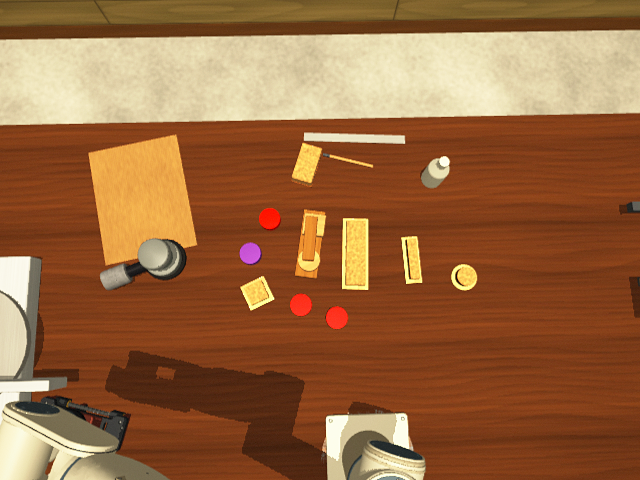

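View pics/side0.png

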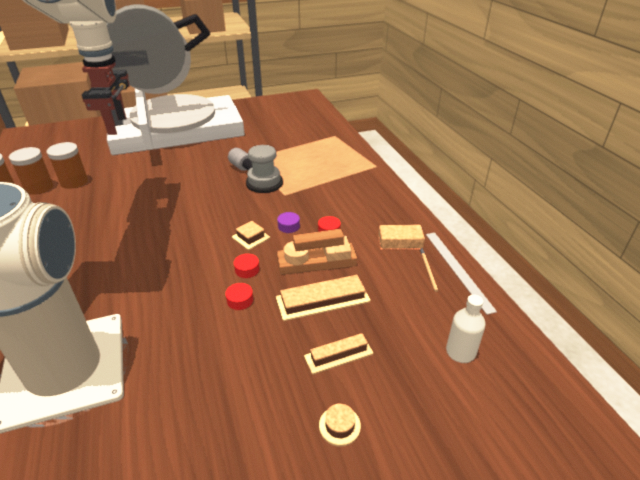

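The top view shows the pile at about (311,243), with the rail on top, the disc at the near end and the block at the far end. The stands are board (355,254), rail (412,260), disc (464,277) and block (257,292). The sander is at (160,260) and the glue at (435,172). I'll zoom in next.

```bash
python3 - <<'E'
import cv2
a=cv2.imread("pics/top0.png")[190:340,230:490];cv2.imwrite("pics/tz.png",cv2.resize(a,None,fx=3,fy=3,interpolation=cv2.INTER_CUBIC))
a=cv2.imread("pics/side0.png")[200:450,220:400];cv2.imwrite("pics/sz.png",cv2.resize(a,None,fx=2.4,fy=2.4,interpolation=cv2.INTER_CUBIC))
a=cv2.imread("pics/side0.png")[205:325,220:400];cv2.imwrite("pics/sz2.png",cv2.resize(a,None,fx=4.4,fy=4.4,interpolation=cv2.INTER_CUBIC))
E
```

```text
(no output)
```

View pics/tz.png

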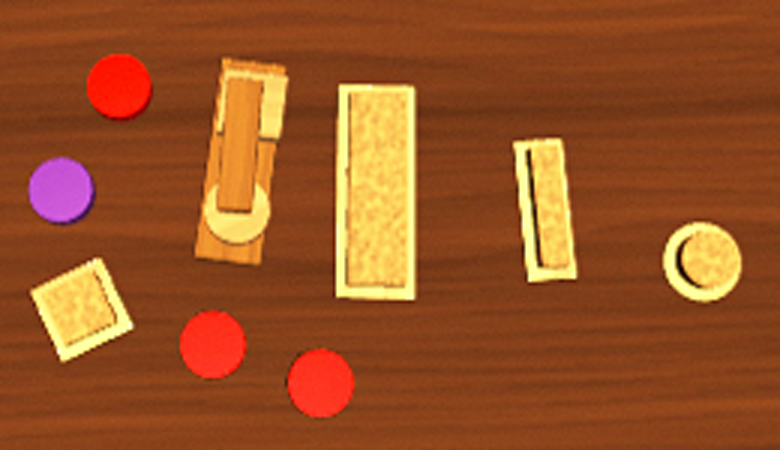

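View pics/sz2.png

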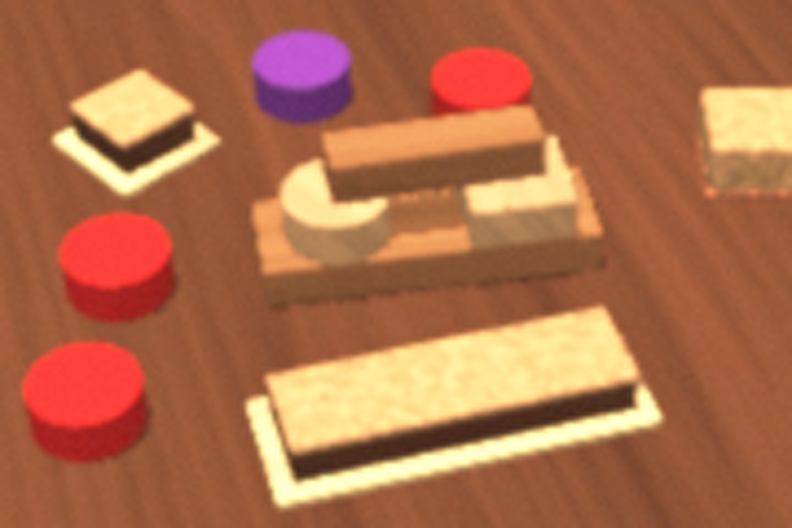

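Zoomed, the top view shows the rail over the disc and block, with the corners readable to about 0.3 px. The side view shows the rail top at zoom corners (322,135), (533,107), (545,140) and (335,170). Next I'll measure the stands with masks and rays.

```bash
cat >h.py <<'E'
from workcell import ctrl
import cv2,numpy as np
from scipy.spatial.transform import Rotation as R
def cast(d,px,z):
    px=np.atleast_2d(px).astype(float);f=240/np.tan(np.radians(d["vertical_fov"]/2))
    r=np.c_[(px[:,0]-d["cx"])/f,(px[:,1]-d["cy"])/f,np.ones(len(px))]
    P=np.array(d["pose"]);r=r@P[:3,:3].T;o=P[:3,3]
    return (o+r*((z-o[2])/r[:,2])[:,None])[:,:2]
def proj(d,p):
    P=np.array(d["pose"]);f=240/np.tan(np.radians(d["vertical_fov"]/2))
    c=(np.atleast_2d(p)-P[:3,3])@P[:3,:3];return c[:,:2]/c[:,2:]*f+[d["cx"],d["cy"]]
def rect(pts):
    (c,(w,h),a)=cv2.minAreaRect(np.float32(pts))
    if w<h:w,h,a=h,w,a+90
    return np.round([*c,w,h,(a+90)%180-90],1)
def contours(mask,up=4):
    m=cv2.resize(mask.astype(np.float32),None,fx=up,fy=up,interpolation=cv2.INTER_CUBIC)
    cs,_=cv2.findContours((m>.5).astype(np.uint8),cv2.RETR_EXTERNAL,cv2.CHAIN_APPROX_NONE)
    return [ (c[:,0,:]+.5)/up-.5 for c in cs if cv2.contourArea(c)>100*up*up]
def delta(x,y,z,yaw=None,o=None):
    """tool-frame shift to world target; yaw=world direction (deg) of tool x line (mod 180)"""
    o=o or ctrl.get_obs();M=R.from_rotvec(o["orientation"]).as_matrix()
    d=M.T@(np.array([x,y,z])-o["ee_pos"]);cur=np.degrees(np.arctan2(M[1,0],M[0,0]))
    t=0 if yaw is None else (cur-yaw+90)%180-90
    print("delta",np.round(d,1),"turn",round(t,1),"q6",round(o["qpos"][5],2),"cur yaw",round(cur,1),"pos",np.round(o["ee_pos"],1))
E
python3 - <<'E'
from h import *
ds={}
for n in("top","side"):
    d=ctrl.get_image(n);ds[n]=d
    hsv=cv2.cvtColor(d["frame"],cv2.COLOR_RGB2HSV)
    if n=="top":
        for p in [(355,254),(345,225),(412,260),(464,277),(257,292),(311,240),(308,270),(312,264),(320,225),(330,240)]:print(p,hsv[p[1],p[0]])
    else:
        for p in [(323,293),(250,232),(340,350),(340,415),(320,238),(300,262),(297,247)]:print(p,hsv[p[1],p[0]])
    m=(hsv[...,0]>15)&(hsv[...,0]<40)&(hsv[...,2]>170)&(hsv[...,1]>50)
    cv2.imwrite(f"pics/m_{n}.png",m*np.uint8(255))
    for c in contours(m):
        if 200<c[:,1].mean()<440 and 220<c[:,0].mean()<500:
            print(n,c.mean(0).round(),"z6",rect(cast(d,c,6)),"z30",rect(cast(d,c,30)))
E
```

```text
(355, 254) [ 20 171 250]
(345, 225) [ 30 105 255]
(412, 260) [ 20 165 250]
(464, 277) [ 22 163 252]
(257, 292) [ 25 149 254]
(311, 240) [ 16 206 238]
(308, 270) [ 20 160 248]
(312, 264) [ 23 148 253]
(320, 225) [ 22 150 251]
(330, 240) [ 11 204 136]
top [356. 439.] z6 [ 27.8  14.7 190.1 161.8  90. ] z30 [ 33.2  16.9 186.7 158.9  90. ]
top [257. 293.] z6 [438.8 289.1  76.3  75.4  24.2] z30 [437.  286.5  74.9  74.1  24.2]
top [464. 277.] z6 [ 466.9 -291.9   76.    72.8   -4.5] z30 [ 464.6 -284.3   74.6   71.6   -4.5]
top [308. 258.] z6 [538.  142.3 107.9  62.   -4.5] z30 [534.4 142.2 105.9  60.9  -4.5]
top [411. 259.] z6 [ 521.1 -147.7  136.4   49.1    2.2] z30 [ 517.7 -142.6  133.9   48.3    2.2]
top [355. 254.] z6 [543.   11.4 206.6  76.5  -2.7] z30 [539.3  13.6 202.9  75.1  -2.7]
top [311. 230.] z6 [600.  130.1 140.3  64.5  -7.2] z30 [595.2 130.2 137.8  63.3  -7.2]
(323, 293) [ 24 101 255]
(250, 232) [ 23 106 254]
(340, 350) [ 22 110 254]
(340, 415) [ 25  95 255]
(320, 238) [ 13 155 234]
(300, 262) [ 14 127 166]
(297, 247) [ 12 157 122]
side [339. 425.] z6 [ 467.5 -292.8   75.2   74
[... 399 characters left out ...]
9.] z6 [ 845.6 -130.2   43.2   42.5  -44.6] z30 [ 828.3 -148.2   41.9   41.2  -44.6]
side [319. 307.] z6 [542.3   8.  205.9  80.5  -3.6] z30 [534.4 -14.3 199.5  78.   -3.6]
side [322. 291.] z6 [551.6  34.7 189.1  59.1  -2.4] z30 [543.3  11.6 183.3  57.3  -2.4]
side [294. 250.] z6 [529.1 196.5  65.8  46.8 -58.6] z30 [521.6 168.3  63.7  45.3 -58.6]
side [339. 247.] z6 [641.4 180.6  65.9  63.9  -6.7] z30 [630.4 152.9  63.8  61.9  -6.7]
side [251. 241.] z6 [438.3 286.4  79.3  77.2 -65.1] z30 [433.6 255.5  76.8  74.8 -65.1]
side [401. 232.] z6 [824.2 174.5 113.8  65.  -19.1] z30 [807.5 147.1 110.3  63.  -19.1]
side [250. 229.] z6 [443.5 320.9  57.1  56.2  24.1] z30 [438.7 288.9  55.4  54.4  24.1]
```

```bash
python3 - <<'E'
import cv2,numpy as np
a=cv2.imread("pics/m_top.png")[190:340,230:490];b=cv2.imread("pics/m_side.png")[200:450,220:400]
cv2.imwrite("pics/mm.png",np.hstack([cv2.resize(a,(520,300)),cv2.resize(b,(216,300))]))
E
```

```text
(no output)
```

View pics/mm.png

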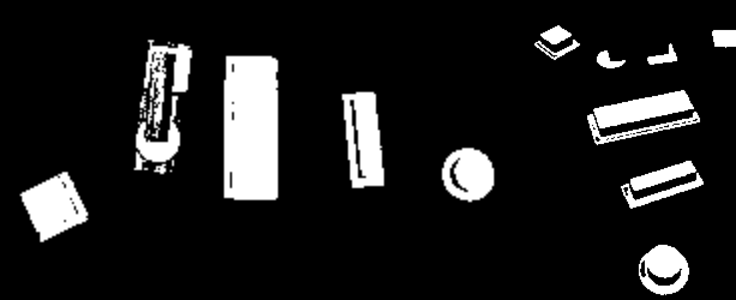

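All four stands agree between the views to about 1 mm, and the sizes match. Next is the pile, at higher zoom.

```bash
python3 - <<'E'
import cv2
a=cv2.imread("pics/top0.png")[205:285,290:330];cv2.imwrite("pics/tz2.png",cv2.resize(a,None,fx=7,fy=7,interpolation=cv2.INTER_CUBIC))
a=cv2.imread("pics/side0.png")[222:282,270:364];cv2.imwrite("pics/sz3.png",cv2.resize(a,None,fx=8,fy=8,interpolation=cv2.INTER_CUBIC))
E
```

```text
(no output)
```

View pics/tz2.png

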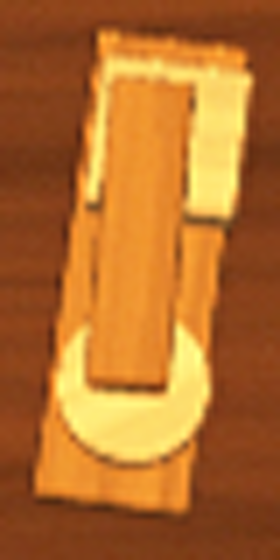

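View pics/sz3.png

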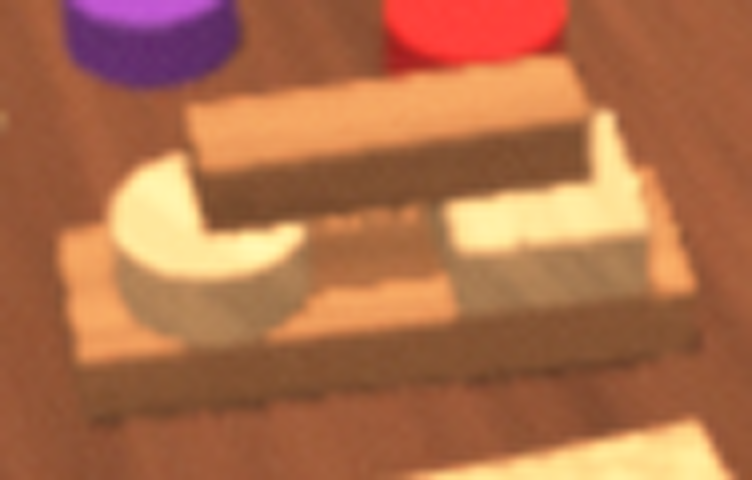

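```bash
python3 - <<'E'
from h import *
T=ctrl.get_image("top");S=ctrl.get_image("side")
u=lambda p,k,o:(np.array(p)+.5)/k-.5+o
t=lambda p:u(p,7,[290,205]);s=lambda p:u(p,8,[270,222])
for nm,tp,sp,z in[("rail",[(108,78),(192,82),(166,388),(87,384)],[(186,103),(570,57),(590,118),(205,170)],84),
 ("board",[(98,32),(246,48),(188,512),(36,495)],[(58,237),(650,168),(696,292),(78,360)],28),
 ("block",[(104,60),(252,70),(235,218)],[(605,110),(645,235),(455,253)],56)]:
  for n,d,q in(("top",T,t(tp)),("side",S,s(sp))):
    w=cast(d,q,z);print(nm,n,w.round(1).tolist(),"mid",((w[0]+w[2])/2).round(1),"len",np.linalg.norm(np.diff(w,axis=0),axis=1).round(1),rect(w))
# disc arcs
w=cast(T,t([(57,390),(210,390),(133,466),(80,440),(187,440)]),56);print("disc top",cv2.minEnclosingCircle(np.float32(w)))
w=cast(S,s([(108,215),(125,260),(160,277),(215,280),(270,268),(303,237),(130,172),(180,153)]),56);print("disc side",cv2.minEnclosingCircle(np.float32(w)),w.round(1).tolist())
delta(590,130,130,-6)
E
```

```text
rail top [[636.3, 149.3], [633.9, 117.0], [515.0, 130.2], [517.3, 160.1]] mid [575.7 139.7] len [ 32.5 119.6  30. ] [575.6 138.5 120.   32.5  -5.2]
rail side [[520.2, 161.2], [636.9, 144.9], [631.7, 114.8], [516.3, 128.7]] mid [575.9 138. ] len [117.8  30.5 116.2] [576.3 136.8 117.8  32.8  -8. ]
board top [[668.7, 153.4], [660.6, 93.8], [473.5, 122.4], [481.8, 182.1]] mid [571.1 137.9] len [ 60.1 189.3  60.2] [571.2 137.9 190.1  60.2  -8.7]
board side [[482.4, 179.4], [668.0, 151.1], [658.5, 90.6], [473.1, 122.1]] mid [570.5 135. ] len [187.8  61.2 188.1] [570.3 135.3 188.1  61.2  -8.9]
block top [[650.3, 151.0], [644.8, 92.7], [585.4, 101.2]] mid [617.9 126.1] len [58.6 59.9] [617.7 124.6  59.9  58.6  -5.4]
block side [[651.4, 150.3], [640.4, 89.8], [584.1, 100.5]] mid [617.8 125.4] len [61.4 57.3] [618.  125.4  61.4  57.3  79.2]
disc top ((518.533447265625, 142.58120727539062), 29.662532806396484)
disc side ((519.1068725585938, 141.40536499023438), 31.541996002197266) [[491.9, 151.3], [491.0, 129.5], [498.6, 118.6], [513.4, 112.0], [530.3, 111.9], [543.9, 122.3], [503.8, 169.0], [520.8, 172.9]]
delta [-535.7 -345.4   92.6] turn -9.1 q6 -0.02 cur yaw 164.9 pos [162.9 603.2 222.4]
```

```bash
python3 -c "
from h import *
delta(576,138,160,-6.8)"
```

```text
delta [-520.1 -341.4   62.6] turn -8.3 q6 -0.02 cur yaw 164.9 pos [162.9 603.2 222.4]
```

Call:
{"op": "move_arm", "data": {
  "increments": [0,-260,-171,0,-4,0,-520,-341,0,-8,0,-520,-341,0,-8,0,-520,-341,0,-8,0,-520,-341,0,-8,0,-520,-341,0,-8,0,-520,-341,0,-8,0,-520,-341,0,-8,0,-520,-341,0,-8,0,-520,-341,62,-8,0,-520,-341,62,-8,0,-520,-341,62,-8]
}}

```text
t: 1.8
ee_pos: [575.1, 137.9, 159.3]
orientation: [-0.197, -3.132, 0.002]
ft_force: [-0.3, 0.3, 0.2]
width: 87.8
```

```bash
python3 -c "
from h import *
delta(576,138,61,-6.8)"
```

```text
delta [-1.2  0.3 98.3] turn -0.4 q6 -1.23 cur yaw 172.8 pos [575.1 137.9 159.3]
```

Call:
{"op": "move_arm", "data": {
  "increments": [0,-1,0,50,0,0,-1,0,80,0,0,-1,0,98,0,0,-1,0,98,0,100,-1,0,98,0,130,-1,0,98,0,150,-1,0,98,0,180,-1,0,98,0,200,-1,0,98,0,200,-1,0,98,0,200,-1,0,98,0]
}}

```text
t: 3.18
ee_pos: [575.9, 137.7, 61.3]
orientation: [-0.197, -3.132, 0.002]
ft_force: [-0.5, -0.5, -0.0]
width: 32.0
```

```bash
python3 - <<'E'
from h import *
for n in("top","side"):
    d=ctrl.get_image(n);cv2.imwrite(f"pics/{n}1.png",cv2.resize(d["frame"][190:310,260:420,::-1],None,fx=4.5,fy=4.5,interpolation=cv2.INTER_CUBIC))
delta(576,138,200,-6.8)
E
```

```text
delta [ 3.000e-01  1.000e-01 -1.387e+02] turn -0.4 q6 -1.23 cur yaw 172.8 pos [575.8 137.7  61.3]
```

View pics/side1.png

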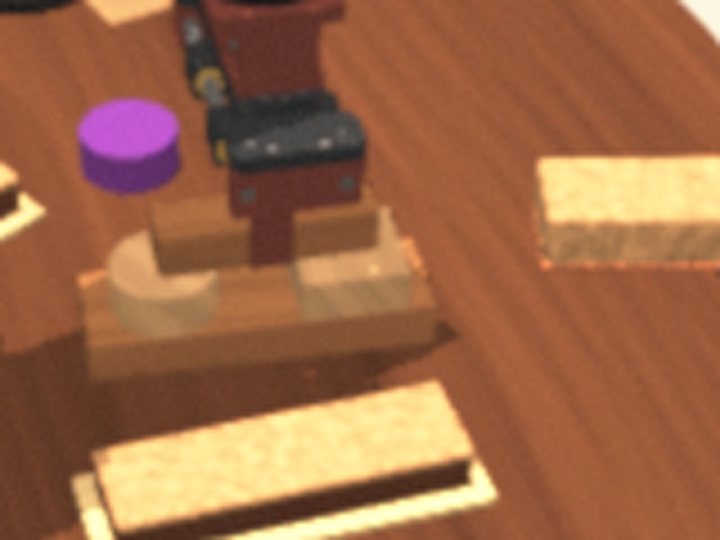

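The side view shows the rail held at its middle, with disc and block undisturbed. Next I'll lift it and carry it over.

Call:
{"op": "move_arm", "data": {
  "increments": [200,0,0,-20,0,200,0,0,-50,0,200,0,0,-80,0]
}}

```text
t: 3.65
ee_pos: [576.2, 137.8, 143.2]
orientation: [-0.197, -3.133, 0.002]
ft_force: [-0.2, 0.1, -1.2]
width: 31.9
```

```bash
python3 -c "
from h import *
delta(521.3,-147.7,75,2.3)"
```

```text
delta [  18.5 -290.    68.6] turn -9.5 q6 -1.23 cur yaw 172.8 pos [576.2 137.8 143.2]
```

Call:
{"op": "move_arm", "data": {
  "increments": [200,3,-45,0,-2,200,6,-95,0,-4,200,9,-145,0,-6,200,12,-195,0,-8,200,16,-245,0,-9.5,200,18.5,-275,0,-9.5,200,18.5,-290,0,-9.5,200,18.5,-290,30,-9.5,200,18.5,-290,60,-9.5,200,18.5,-290,68,-9.5,200,18.5,-290,68,-9.5]
}}

```text
t: 5.03
ee_pos: [521.5, -147.3, 75.8]
orientation: [0.064, -3.138, 0.001]
ft_force: [-0.2, 0.1, -0.8]
width: 31.9
```

```bash
python3 - <<'E'
from h import *
d=ctrl.get_image("side");cv2.imwrite(f"pics/side2.png",cv2.resize(d["frame"][260:440,240:420,::-1],None,fx=3.3,fy=3.3,interpolation=cv2.INTER_CUBIC))
d=ctrl.get_image("top");cv2.imwrite(f"pics/top2.png",cv2.resize(d["frame"][200:320,340:500,::-1],None,fx=4.5,fy=4.5,interpolation=cv2.INTER_CUBIC))
delta(521.3,-147.7,37,2.3)
E
```

```text
delta [ 0.9 -0.  39.7] turn 0.0 q6 -1.91 cur yaw -177.7 pos [ 522.2 -147.6   76.7]
```

View pics/side2.png

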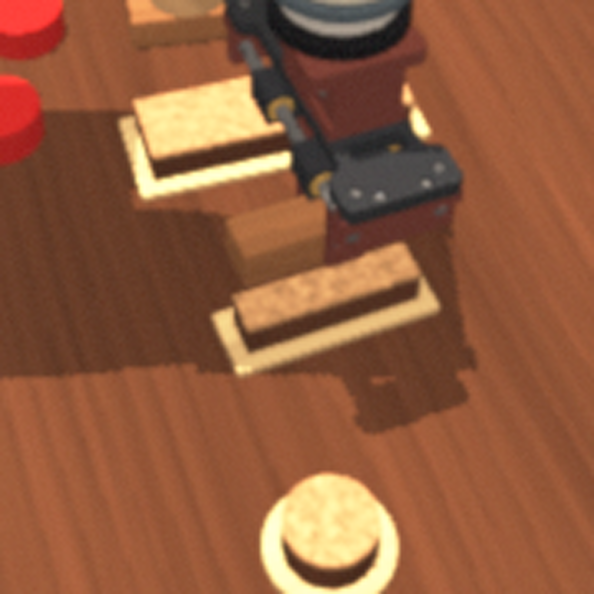

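View pics/top2.png

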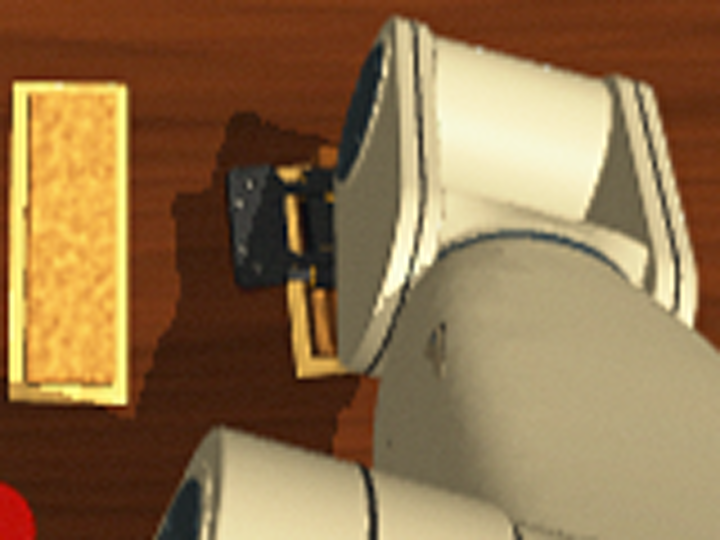

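The side view shows the rail above its stand, seemingly aligned, with its left near-bottom corner at zoom (247,284). The top view is blocked by the arm.

```bash
python3 - <<'E'
from h import *
d=ctrl.get_image("side")
u=lambda p:(np.array(p)+.5)/3.3-.5+[240,260]
print(cast(d,u([(247,284)]),71),cast(d,u([(240,252),(226,218)]),99))
o=ctrl.get_obs();c=o["ee_pos"][:2];a=np.radians(2.3);e=np.array([np.cos(a),np.sin(a)]);n=np.array([-e[1],e[0]])
print(c-60*e-16*n,c-60*e+16*n)
E
```

```text
[[ 465.65540664 -162.98794477]] [[ 462.05417783 -162.1114609 ]
 [ 462.37640805 -135.92924429]]
[ 462.90668921 -166.08283671] [ 461.62247185 -134.10861606]
```

Call:
{"op": "move_arm", "data": {
  "increments": [200,0.5,0,20,0,200,0.5,0,32,0,200,0.5,0,37,0,200,0.5,0,39,0,200,0.5,0,40,0,200,0.5,0,40,0]
}}

```text
t: 5.92
ee_pos: [521.9, -147.8, 37.0]
orientation: [0.064, -3.14, 0.002]
ft_force: [-0.7, 0.4, -0.5]
width: 31.7
```

Call:
{"op": "move_arm", "data": {
  "increments": [200,0,0,1,0,200,0,0,1,0,200,0,0,1.5,0,200,0,0,1.5,0]
}}

```text
t: 6.42
ee_pos: [521.8, -147.8, 35.5]
orientation: [0.064, -3.14, 0.002]
ft_force: [-0.1, -0.4, -0.2]
width: 32.0
```

Call:
{"op": "move_arm", "data": {
  "increments": [200,0,0,0.5,0,200,0,0,0.8,0,200,0,0,0.8,0]
}}

```text
t: 6.8
ee_pos: [521.9, -147.8, 35.2]
orientation: [0.064, -3.14, 0.002]
ft_force: [-1.5, -0.3, 6.7]
width: 31.9
```

Call:
{"op": "move_arm", "data": {
  "increments": [150,0,0,0,0,120,0,0,0,0,100,0,0,0,0,100,0,0,0,0,100,0,0,-30,0,60,0,0,-70,0,0,0,0,-120,0,0,0,0,-120,0]
}}

```text
t: 7.8
ee_pos: [524.5, -148.4, 158.8]
orientation: [-0.064, 3.135, -0.006]
ft_force: [0.1, 1.1, -0.5]
width: 79.8
```

```bash
python3 -c "
from h import *
delta(519,142,155,-8.8)"
```

```text
delta [ -6.2 290.4   2.7] turn 11.1 q6 -1.91 cur yaw -177.7 pos [ 524.5 -148.4  158.8]
```

Call:
{"op": "move_arm", "data": {
  "increments": [0,-1,50,0,3,0,-2,105,0,6,0,-4,160,0,9,0,-5,215,0,11,0,-6,260,0,11,0,-6,290,0,11,0,-6,290,0,11,0,-6,290,0,11]
}}

```text
t: 8.8
ee_pos: [518.2, 140.9, 156.9]
orientation: [0.237, 3.127, -0.006]
ft_force: [0.4, -0.4, -0.1]
width: 87.9
```

```bash
python3 - <<'E'
from h import *
d=ctrl.get_image("side");f=d["frame"][...,::-1]
cv2.imwrite("pics/side3.png",np.hstack([cv2.resize(f[225:285,265:365],None,fx=4,fy=5,interpolation=cv2.INTER_CUBIC),cv2.resize(f[320:380,295:395],None,fx=4,fy=5,interpolation=cv2.INTER_CUBIC)]))
hsv=cv2.cvtColor(d["frame"],cv2.COLOR_RGB2HSV)
delta(519,142,34,-8.8)
E
```

```text
delta [  0.3   1.9 123.1] turn 0.1 q6 -1.17 cur yaw 171.3 pos [518.3 140.6 157.1]
```

View pics/side3.png

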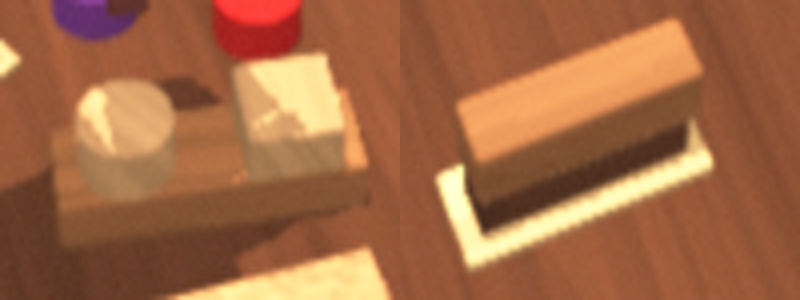

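The rail lies flat on its stand, centred by eye. Disc and block are now fully visible: disc ellipse spanning (76..176, 80..160), block top corners (231,70), (325,55), (346,127) and (243,143) in the zoom.

```bash
python3 - <<'E'
from h import *
d=ctrl.get_image("side")
u=lambda p,o:(np.array(p)+.5)/[4,5]-.5+o
w=cast(d,u([(231,70),(325,55),(346,127),(243,143)],[265,225]),56);print(w.round(1).tolist(),w.mean(0),rect(w))
w=cast(d,u([(76,118),(176,121),(126,80),(126,160)],[265,225]),56);print(w.round(1).tolist(),cv2.minEnclosingCircle(np.float32(w)))
w=cast(d,u([(57,102),(278,20),(303,73),(80,165)],[295,320]),58);print(w.round(1).tolist(),w.mean(0),rect(w))
E
```

```text
[[593.6, 156.4], [652.6, 148.6], [643.8, 92.3], [581.7, 101.3]] [617.92574608 124.66510256] [617.2 125.   63.4  57.   -8.2]
[[493.4, 151.7], [549.4, 129.9], [530.3, 170.0], [512.7, 112.1]] ((521.4781494140625, 141.05050659179688), 30.227275848388672)
[[463.1, -136.2], [580.5, -132.8], [581.2, -162.0], [464.0, -168.5]] [ 522.17371382 -149.87345351] [ 522.2 -150.6  117.5   32.3    1.7]
```

Call:
{"op": "move_arm", "data": {
  "increments": [0,-1,1,50,0,0,-1,1,90,0,0,-1,1,115,0,0,-1,1,123,0,0,-1,1,123,0,60,-1,1,123,0,85,-1,1,123,0,110,-1,1,123,0,130,-1,1,123,0,130,-1,1,123,0]
}}

```text
t: 10.15
ee_pos: [520.8, 141.0, 34.9]
orientation: [0.239, 3.126, -0.005]
ft_force: [-1.1, -0.3, 6.4]
width: 59.8
```

```bash
python3 - <<'E'
from h import *
d=ctrl.get_image("side");f=d["frame"][...,::-1]
cv2.imwrite("pics/side4.png",cv2.resize(f[185:285,225:365],None,fx=5,fy=5,interpolation=cv2.INTER_CUBIC))
E
```

```text
(no output)
```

View pics/side4.png

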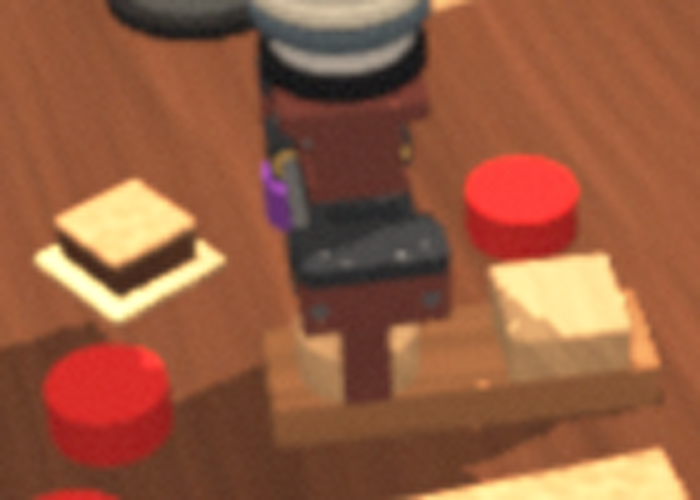

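Gripped at 59.8 mm. I'll lift it and check how the disc sits in the hand.

Call:
{"op": "move_arm", "data": {
  "increments": [130,0,0,-15,0,130,0,0,-45,0,130,0,0,-85,0,130,0,0,-85,0]
}}

```text
t: 10.7
ee_pos: [522.3, 141.9, 123.4]
orientation: [0.238, 3.12, -0.002]
ft_force: [0.0, 0.3, -0.6]
width: 59.4
```

```bash
python3 - <<'E'
from h import *
d=ctrl.get_image("side");f=d["frame"][...,::-1]
cv2.imwrite("pics/side5.png",cv2.resize(f[145:285,225:365],None,fx=4,fy=4,interpolation=cv2.INTER_CUBIC))
o=ctrl.get_obs();c=o["ee_pos"];print(c,o["ft_force"],o["width"])
print((proj(d,[[c[0]+30*np.cos(a),c[1]+30*np.sin(a),c[2]-6] for a in np.radians([0,180,-30,-60,-90,-120,-150])])-[225,145]+.5)*4)
delta(467,-292.3,100,-8.8)
E
```

```text
[521.1254193  141.52389406 121.70785244] [ 0.07260033 -1.23372735  0.38022204] 59.69476680892753
[[331.69575687 325.64243386]
 [232.53550904 346.04943829]
 [333.07831738 341.6639186 ]
 [320.73723642 356.42532402]
 [297.72698946 365.78308822]
 [270.37420033 366.99524767]
 [246.42440875 359.6994016 ]]
delta [ -12.2 -437.    22.5] turn 0.1 q6 -1.17 cur yaw 171.3 pos [521.1 141.5 121.7]
```

View pics/side5.png

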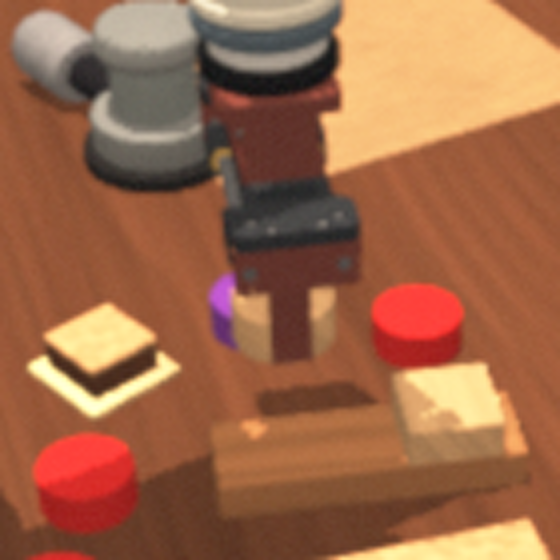

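The disc limbs in hand span 232 to 336 px against 232 to 333 expected, so it's centred in the grip. I'll carry it to the stand.

Call:
{"op": "move_arm", "data": {
  "increments": [130,-1,-45,0,0,130,-3,-95,0,0,130,-4,-150,0,0,130,-6,-205,0,0,130,-7,-260,0,0,130,-9,-315,0,0,130,-11,-370,0,0,130,-12,-410,0,0,130,-12,-437,0,0,130,-12,-437,20,0,130,-12,-437,40,0,130,-12,-437,40,0]
}}

```text
t: 12.25
ee_pos: [465.2, -291.3, 80.3]
orientation: [0.239, 3.127, 0.0]
ft_force: [-0.8, 0.5, 1.2]
width: 59.4
```

```bash
python3 - <<'E'
from h import *
delta(466.7,-292.5,39,-8.8)
E
```

```text
delta [-1.4 -1.  41.3] turn 0.1 q6 -2.0 cur yaw 171.3 pos [ 465.2 -291.3   80.3]
```

Call:
{"op": "move_arm", "data": {
  "increments": [130,-1.4,-1,20,0,130,-1.4,-1,32,0,130,-1.4,-1,38,0,130,-1.4,-1,41,0,130,-1.4,-1,42,0,130,-1.4,-1,42,0]
}}

```text
t: 13.0
ee_pos: [466.9, -292.6, 38.6]
orientation: [0.239, 3.126, -0.0]
ft_force: [-0.6, -0.7, 0.3]
width: 59.6
```

```bash
python3 - <<'E'
from h import *
d=ctrl.get_image("side");f=d["frame"][...,::-1]
cv2.imwrite("pics/side6.png",cv2.resize(f[360:460,280:400],None,fx=5,fy=5,interpolation=cv2.INTER_CUBIC))
delta(466.7,-292.5,36,-8.8)
E
```

```text
delta [0.2 0.1 2.7] turn 0.1 q6 -2.01 cur yaw 171.3 pos [ 466.9 -292.6   38.7]
```

View pics/side6.png

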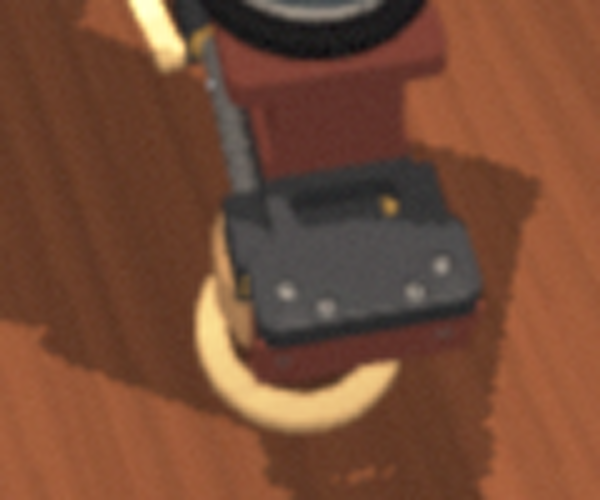

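The gripper hides the disc, but the foot ring shows evenly around it. I'll lower to contact.

Call:
{"op": "move_arm", "data": {
  "increments": [130,0,0,1,0,130,0,0,1.6,0,130,0,0,1.6,0]
}}

```text
t: 13.42
ee_pos: [466.9, -292.6, 37.1]
orientation: [0.239, 3.126, -0.0]
ft_force: [0.4, 0.7, -0.2]
width: 59.2
```

Call:
{"op": "move_arm", "data": {
  "increments": [130,0,0,0.6,0,130,0,0,1.0,0,130,0,0,1.0,0]
}}

```text
t: 13.8
ee_pos: [467.0, -292.7, 37.0]
orientation: [0.239, 3.126, -0.0]
ft_force: [-3.5, 1.9, 10.3]
width: 59.8
```

Call:
{"op": "move_arm", "data": {
  "increments": [90,0,0,0,0,50,0,0,0,0,20,0,0,0,0,0,0,0,0,0,0,0,0,0,0,0,0,0,-30,0,0,0,0,-70,0,0,0,0,-120,0,0,0,0,-120,0]
}}

```text
t: 14.92
ee_pos: [468.4, -294.0, 160.6]
orientation: [0.238, 3.12, -0.006]
ft_force: [0.2, 0.2, -1.1]
width: 88.1
```

```bash
python3 - <<'E'
from h import *
d=ctrl.get_image("side");f=d["frame"][...,::-1]
cv2.imwrite("pics/side7.png",cv2.resize(f[360:460,280:400],None,fx=5,fy=5,interpolation=cv2.INTER_CUBIC))
delta(618,125,155,-8)
E
```

```text
delta [-85.6 436.2   3.8] turn -0.7 q6 -2.0 cur yaw 171.3 pos [ 467.1 -293.1  158.5]
```

View pics/side7.png

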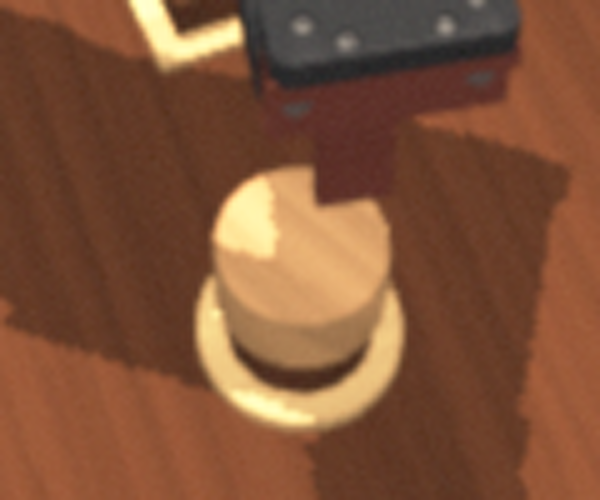

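The disc is on its stand, centred within the foot ring. Next is the block.

Call:
{"op": "move_arm", "data": {
  "increments": [0,-10,50,0,-1,0,-20,105,0,-1,0,-30,160,0,-1,0,-41,215,0,-1,0,-52,270,0,-1,0,-63,325,0,-1,0,-74,380,0,-1,0,-86,415,0,-1,0,-86,436,0,-1,0,-86,436,4,-1,0,-86,436,4,-1]
}}

```text
t: 16.35
ee_pos: [617.1, 123.5, 153.6]
orientation: [0.213, 3.127, -0.005]
ft_force: [0.5, -0.4, 0.4]
width: 87.9
```

```bash
python3 - <<'E'
from h import *
d=ctrl.get_image("side");f=d["frame"][...,::-1]
cv2.imwrite("pics/side8.png",cv2.resize(f[215:275,295:365],None,fx=8,fy=8,interpolation=cv2.INTER_CUBIC))
delta(618,125,34,-7.5)
E
```

```text
delta [  0.6   2.1 120.1] turn -0.3 q6 -1.25 cur yaw 172.2 pos [617.4 123.3 154.1]
```

View pics/side8.png

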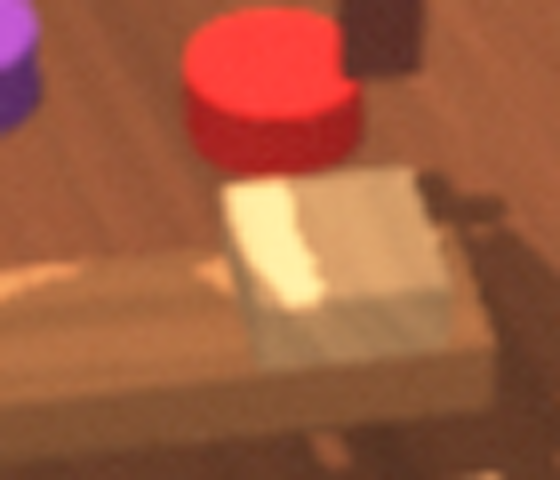

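Block top corners in the zoom are (222,185), (414,168), (450,286) and (248,307).

```bash
python3 - <<'E'
from h import *
d=ctrl.get_image("side")
w=cast(d,(np.array([(222,185),(414,168),(450,286),(248,307)])+.5)/8-.5+[295,215],56);print(w.round(1).tolist(),w.mean(0),rect(w))
E
```

```text
[[594.6, 159.9], [653.7, 148.4], [642.7, 91.5], [582.5, 102.1]] [618.36129462 125.46359162] [618.1 125.2  61.1  59.  -11. ]
```

Call:
{"op": "move_arm", "data": {
  "increments": [0,0,2,50,0,0,0,2,90,0,0,0,2,112,0,0,0,2,120,0,0,0,2,120,0,0,0,2,120,0]
}}

```text
t: 17.2
ee_pos: [620.2, 125.0, 35.9]
orientation: [0.214, 3.123, -0.003]
ft_force: [-0.4, -0.7, 0.3]
width: 88.2
```

Call:
{"op": "move_arm", "data": {
  "increments": [0,2,0,1.5,0,0,2,0,1.5,0,50,2,0,1.5,0,75,2,0,1.5,0,100,2,0,1.5,0,120,2,0,1.5,0,130,2,0,1.5,0,130,2,0,1.5,0,130,2,0,1.5,0]
}}

```text
t: 18.32
ee_pos: [618.2, 125.3, 34.4]
orientation: [0.214, 3.123, -0.003]
ft_force: [1.4, -0.4, 0.8]
width: 60.0
```

Call:
{"op": "move_arm", "data": {
  "increments": [130,0,0,-15,0,130,0,0,-45,0,130,0,0,-85,0,130,0,0,-85,0,130,0,0,-85,0]
}}

```text
t: 18.95
ee_pos: [617.0, 125.4, 119.5]
orientation: [0.214, 3.123, -0.003]
ft_force: [-0.2, 0.4, -0.9]
width: 59.9
```

```bash
python3 - <<'E'
from h import *
d=ctrl.get_image("side");f=d["frame"][...,::-1]
cv2.imwrite("pics/side9.png",cv2.resize(f[150:280,260:390],None,fx=4.5,fy=4.5,interpolation=cv2.INTER_CUBIC))
o=ctrl.get_obs();c=o["ee_pos"];M=R.from_rotvec(o["orientation"]).as_matrix()
print((proj(d,[c+M@[x,y,6] for x in(-30,30) for y in(-30,30)])-[260,150]+.5)*4.5)
delta(438.8,289.2,100,24.2)
E
```

```text
[[414.49634443 368.13666429]
 [386.78693028 301.61707443]
 [300.17308777 383.04275753]
 [276.88807978 315.39120225]]
delta [198.6 138.1  16.6] turn -32.0 q6 -1.25 cur yaw 172.2 pos [616.5 125.4 118.7]
```

View pics/side9.png

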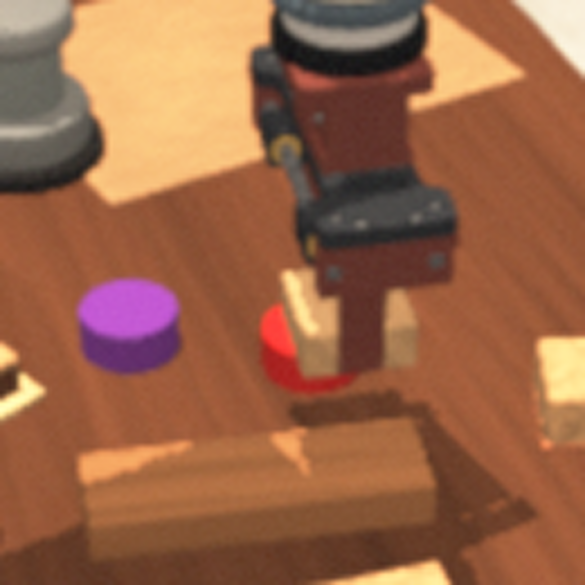

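The block's near bottom corners are at (415,366) and (302,376) against (414,368) and (300,383) predicted, so it's centred in the grip.

Call:
{"op": "move_arm", "data": {
  "increments": [130,35,25,0,-5,130,70,50,0,-11,130,105,75,0,-17,130,140,98,0,-23,130,175,120,0,-29,130,198,138,0,-32,130,198.5,138,10,-32,130,198.5,138,25,-32,130,198.5,138,40,-32,130,198.5,138,40,-32]
}}

```text
t: 20.25
ee_pos: [438.5, 287.7, 74.7]
orientation: [-0.654, 3.067, -0.01]
ft_force: [-0.1, -0.3, -0.9]
width: 59.7
```

```bash
python3 - <<'E'
from h import *
d=ctrl.get_image("side");f=d["frame"][...,::-1]
cv2.imwrite("pics/side10.png",cv2.resize(f[170:270,195:325],None,fx=4.5,fy=4.5,interpolation=cv2.INTER_CUBIC))
delta(438.8,289.2,38,24.2)
E
```

```text
delta [-0.1  1.3 37.5] turn -0.1 q6 -1.42 cur yaw -155.9 pos [439.  288.1  75.5]
```

View pics/side10.png

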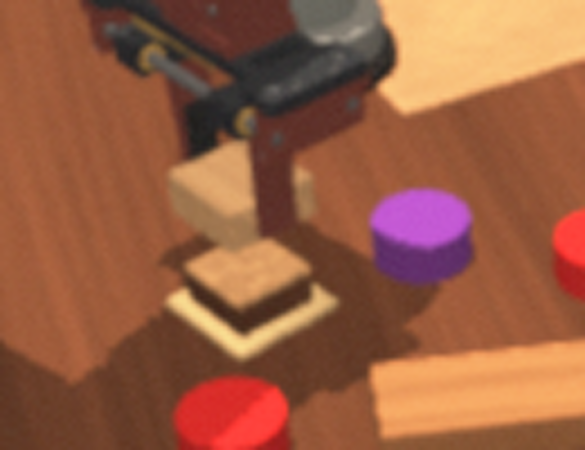

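The block hangs aligned over its stand, so I'll lower it.

Call:
{"op": "move_arm", "data": {
  "increments": [130,0,1.3,18,0,130,0,1.3,29,0,130,0,1.3,35,0,130,0,1.3,37.5,0,130,0,1.3,38,0,130,0,1.3,38,0]
}}

```text
t: 21.05
ee_pos: [438.9, 289.3, 37.8]
orientation: [-0.654, 3.065, -0.008]
ft_force: [0.3, 0.4, -1.1]
width: 59.8
```

Call:
{"op": "move_arm", "data": {
  "increments": [130,0,0,0.6,0,130,0,0,1.2,0,130,0,0,1.2,0]
}}

```text
t: 21.42
ee_pos: [438.9, 289.3, 36.6]
orientation: [-0.654, 3.065, -0.008]
ft_force: [-1.2, 0.4, -1.0]
width: 59.7
```

Call:
{"op": "move_arm", "data": {
  "increments": [130,0,0,0.6,0,130,0,0,1.0,0,130,0,0,1.0,0]
}}

```text
t: 21.8
ee_pos: [438.9, 289.3, 36.4]
orientation: [-0.654, 3.065, -0.008]
ft_force: [-2.3, -1.8, 9.8]
width: 59.9
```

Call:
{"op": "move_arm", "data": {
  "increments": [90,0,0,0,0,50,0,0,0,0,20,0,0,0,0,0,0,0,0,0,0,0,0,0,0,0,0,0,-30,0,0,0,0,-70,0,0,0,0,-120,0,0,0,0,-120,0]
}}

```text
t: 22.92
ee_pos: [440.1, 291.1, 159.9]
orientation: [-0.653, 3.058, -0.004]
ft_force: [0.4, -0.0, -0.3]
width: 88.2
```

```bash
python3 - <<'E'
from h import *
d=ctrl.get_image("side");f=d["frame"][...,::-1]
cv2.imwrite("pics/side11.png",cv2.resize(f[195:295,215:375],None,fx=5,fy=5,interpolation=cv2.INTER_CUBIC))
d=ctrl.get_image("top");f=d["frame"][...,::-1]
cv2.imwrite("pics/top11.png",cv2.resize(f[190:340,230:490],None,fx=3,fy=3,interpolation=cv2.INTER_CUBIC))
delta(571,136.5,130,-8.8)
E
```

```text
delta [ -58.7 -194.    28.2] turn 32.9 q6 -1.42 cur yaw -155.9 pos [438.  289.7 156.5]
```

View pics/side11.png

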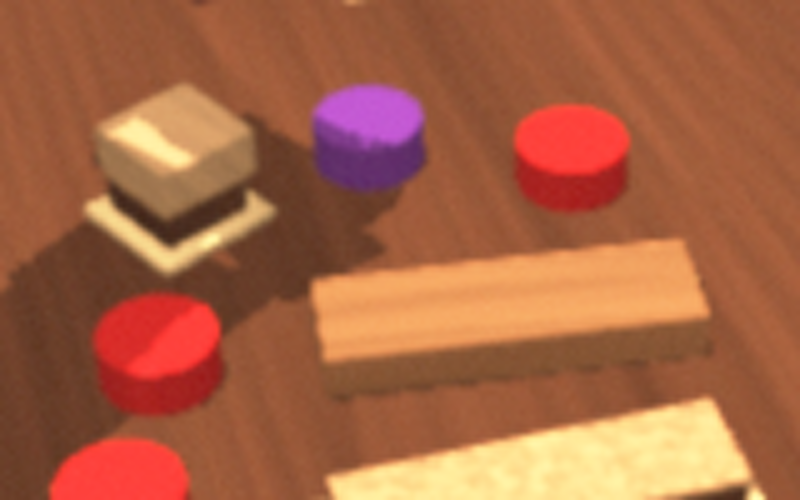

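View pics/top11.png

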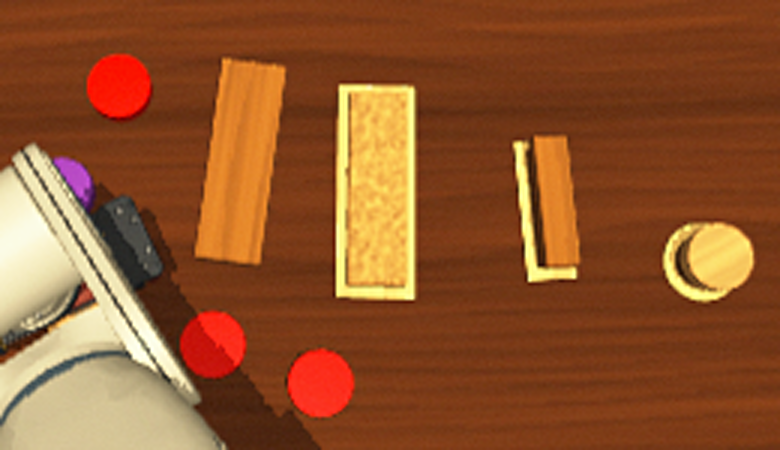

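The block sits aligned on its stand, and the board is now bare and fully visible. Next I'll measure the board, rail and disc.

```bash
python3 - <<'E'
from h import *
T=ctrl.get_image("top");S=ctrl.get_image("side")
t=lambda p:(np.array(p)+.5)/3-.5+[230,190]
s=lambda p:(np.array(p)+.5)/5-.5+[215,195]
def q(n,w):print(n,w.mean(0).round(1),rect(w))
q("board t",cast(T,t([(223,58),(286,66),(261,265),(196,257)]),28))
q("board s",cast(S,s([(311,284),(684,239),(709,318),(323,361)]),28))
q("block s",cast(S,s([(95,135),(183,83),(255,145),(167,190)]),58))
q("rail t",cast(T,t([(533,136),(567,136),(579,266),(541,266)]),58))
q("disc t",cast(T,t([(687,257),(754,257),(720,223),(720,291)]),58))
hsv=cv2.cvtColor(T["frame"],cv2.COLOR_RGB2HSV);m=(hsv[...,0]>10)&(hsv[...,0]<22)&(hsv[...,1]>170)&(hsv[...,2]>190)
for c in contours(m):
    print(c.mean(0).round(),rect(cast(T,c,28)),rect(cast(T,c,58)))
E
```

```text
board t [570.8 137.1] [570.8 137.  189.7  60.2  -8.8]
board s [570.6 135.3] [571.1 136.1 189.5  62.1  -9.4]
block s [439.  279.8] [439.6 282.   70.4  60.9 -66.7]
rail t [ 521.  -146.3] [ 5.209e+02 -1.471e+02  1.202e+02  3.430e+01 -1.000e-01]
disc t [ 465.5 -292.7] [ 465.6 -292.5   44.8   42.5  -48.3]
[356. 266.] [505.3  14.7 111.1  52.3  -2.6] [501.5  17.5 108.6  51.1  -2.6]
[415. 256.] [ 525.7 -154.5  119.7   32.3    2.4] [ 521.4 -147.9  117.    31.5    2.4]
[310. 243.] [571.  138.3 189.6  61.8  -9.3] [565.7 138.3 185.4  60.5  -9.3]
[305. 163.] [807.1 142.1 112.7  61.  -18.3] [796.4 142.  110.1  59.6 -18.3]
[142. 200.] [713.3 610.  335.5 257.1  11.4] [704.8 599.4 328.  251.3  11.4]
```

Call:
{"op": "move_arm", "data": {
  "increments": [0,-14,-45,0,8,0,-29,-95,0,16,0,-44,-145,0,25,0,-59,-194,0,33,0,-59,-194,0,33,0,-59,-194,25,33,0,-59,-194,50,33,0,-59,-194,50,33]
}}

```text
t: 24.12
ee_pos: [567.6, 136.2, 103.9]
orientation: [0.241, 3.132, -0.01]
ft_force: [-0.3, 0.4, -0.5]
width: 88.0
```

```bash
python3 - <<'E'
from h import *
delta(571,137.3,5.5,-9.2)
E
```

```text
delta [-3.1  2.2 98.4] turn 0.4 q6 -1.19 cur yaw 171.2 pos [567.6 136.2 103.9]
```

Call:
{"op": "move_arm", "data": {
  "increments": [0,-3,2,40,0.4,0,-3,2,70,0.4,0,-3,2,88,0.4,0,-3,2,95,0.4,0,-3,2,97,0.4,0,-3,2,97,0.4]
}}

```text
t: 24.88
ee_pos: [571.4, 137.2, 7.7]
orientation: [0.252, 3.13, -0.009]
ft_force: [-0.6, 0.6, -0.3]
width: 88.1
```

```bash
python3 - <<'E'
from h import *
delta(571,137.3,5.5,-9.2)
E
```

```text
delta [0.4 0.  2.2] turn -0.0 q6 -1.18 cur yaw 170.8 pos [571.4 137.2   7.7]
```

Call:
{"op": "move_arm", "data": {
  "increments": [0,0.4,0,2,0,50,0.4,0,2,0,75,0.4,0,2,0,100,0.4,0,2,0,120,0.4,0,2,0,120,0.4,0,2,0,120,0.4,0,2,0,120,0.4,0,2,0]
}}

```text
t: 25.88
ee_pos: [571.1, 137.3, 5.8]
orientation: [0.252, 3.13, -0.009]
ft_force: [-0.5, 0.2, 3.1]
width: 62.0
```

Call:
{"op": "move_arm", "data": {
  "increments": [120,0,0,-15,0,120,0,0,-40,0,120,0,0,-70,0,120,0,0,-70,0,120,0,0,-70,0]
}}

```text
t: 26.5
ee_pos: [570.6, 137.6, 75.5]
orientation: [0.252, 3.13, -0.009]
ft_force: [-0.1, 0.0, -2.3]
width: 62.1
```

```bash
python3 - <<'E'
from h import *
d=ctrl.get_image("side");f=d["frame"][...,::-1]
cv2.imwrite("pics/side12.png",cv2.resize(f[170:320,230:390],None,fx=4,fy=4,interpolation=cv2.INTER_CUBIC))
o=ctrl.get_obs();c=o["ee_pos"];M=R.from_rotvec(o["orientation"]).as_matrix()
print((proj(d,[c+M@[x,31*1,z] for x in(-95,95) for z in(5.5,-22.5)])-[230,170]+.5)*4)
print((proj(d,[c+M@[x,-31*1,z] for x in(-95,95) for z in(5.5,-22.5)])-[230,170]+.5)*4)
delta(543,11.9,80,-2.6)
E
```

```text
[[488.34148879 238.00167875]
 [490.12317094 201.22457738]
 [182.30395678 270.8289312 ]
 [179.47920487 233.70817773]]
[[511.70687549 299.41896882]
 [513.92735268 262.00462419]
 [192.8969855  335.12087822]
 [190.11528788 297.37802989]]
delta [   6.8 -128.4   -4.3] turn -6.6 q6 -1.18 cur yaw 170.8 pos [570.3 137.5  75. ]
```

View pics/side12.png

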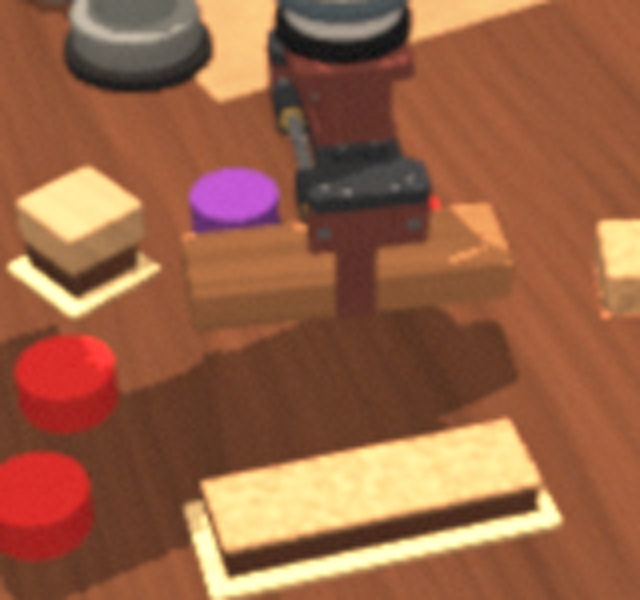

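The board's near-bottom corners are at (195,328) and (513,295) against (193,335) and (512,299) predicted, so it's centred and level. I'll carry it over.

Call:
{"op": "move_arm", "data": {
  "increments": [120,2,-40,-5,-2,120,4,-85,-5,-4,120,6.8,-128,-5,-6.6,120,6.8,-128,-5,-6.6,120,6.8,-128,10,-6.6,120,6.8,-128,20,-6.6,120,6.8,-128,20,-6.6]
}}

```text
t: 27.42
ee_pos: [542.2, 13.1, 54.1]
orientation: [-0.069, -3.138, 0.01]
ft_force: [-0.5, 0.2, -1.4]
width: 61.8
```

```bash
python3 - <<'E'
from h import *
d=ctrl.get_image("side");f=d["frame"][...,::-1]
cv2.imwrite("pics/side13.png",cv2.resize(f[200:330,230:390],None,fx=4.5,fy=4.5,interpolation=cv2.INTER_CUBIC))
delta(543,11.9,37,-2.6)
E
```

```text
delta [-0.4 -0.9 17.8] turn 0.1 q6 -1.51 cur yaw 177.5 pos [542.6  12.9  54.8]
```

View pics/side13.png

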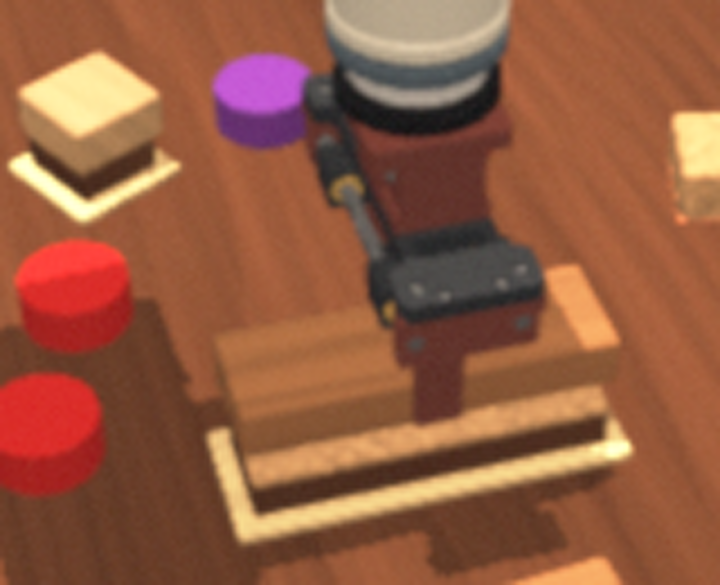

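The board hangs parallel above its stand, so I'll lower it.

Call:
{"op": "move_arm", "data": {
  "increments": [120,-0.4,-0.9,8,0,120,-0.4,-0.9,14,0,120,-0.4,-0.9,17,0,120,-0.4,-0.9,18,0,120,-0.4,-0.9,18,0]
}}

```text
t: 28.1
ee_pos: [543.0, 11.9, 36.9]
orientation: [-0.07, -3.139, 0.01]
ft_force: [0.2, 0.1, -1.3]
width: 61.8
```

Call:
{"op": "move_arm", "data": {
  "increments": [120,0,0,0.6,0,120,0,0,1.0,0,120,0,0,1.0,0]
}}

```text
t: 28.48
ee_pos: [543.1, 11.9, 36.0]
orientation: [-0.07, -3.14, 0.01]
ft_force: [-0.1, -0.4, -0.9]
width: 62.3
```

Call:
{"op": "move_arm", "data": {
  "increments": [120,0,0,0.5,0,120,0,0,0.9,0,120,0,0,0.9,0]
}}

```text
t: 28.85
ee_pos: [543.1, 11.9, 35.8]
orientation: [-0.07, -3.14, 0.01]
ft_force: [-2.9, 0.6, 8.3]
width: 61.6
```

Call:
{"op": "move_arm", "data": {
  "increments": [90,0,0,0,0,50,0,0,0,0,20,0,0,0,0,0,0,0,0,0,0,0,0,0,0,0,0,0,-30,0,0,0,0,-70,0,0,0,0,-120,0,0,0,0,-180,0,0,0,0,-220,0,0,0,0,-220,0]
}}

```text
t: 30.22
ee_pos: [545.4, 13.2, 259.3]
orientation: [0.07, 3.135, -0.009]
ft_force: [0.3, 0.6, 0.0]
width: 87.8
```

```bash
python3 -c "
from h import *
delta(300,500,300)"
```

```text
delta [266.5 475.1 -45.1] turn 0 q6 -1.52 cur yaw 177.4 pos [545.4  13.2 259.3]
```

Call:
{"op": "move_arm", "data": {
  "increments": [0,30,50,-40,0,0,55,100,-40,0,0,80,150,-40,0,0,110,200,-40,0,0,140,250,-40,0,0,170,300,-40,0,0,200,350,-40,0,0,225,400,-40,0,0,250,450,-40,0,0,266,475,-40,0,0,266,475,-40,0]
}}

```text
t: 31.6
ee_pos: [299.0, 500.5, 292.8]
orientation: [0.065, 3.137, -0.013]
ft_force: [-0.2, -0.5, -0.9]
width: 87.5
```

```bash
python3 - <<'E'
from h import *
d=ctrl.get_image("side");f=d["frame"][...,::-1];cv2.imwrite("pics/side14.png",f);cv2.imwrite("pics/side14z.png",cv2.resize(f[195:445,215:405],None,fx=2.4*1,fy=2.4,interpolation=cv2.INTER_CUBIC))
d=ctrl.get_image("top");f=d["frame"][...,::-1];cv2.imwrite("pics/top14.png",f)
cv2.imwrite("pics/top14z.png",cv2.resize(f[190:340,230:490],None,fx=3,fy=3,interpolation=cv2.INTER_CUBIC))
E
```

```text
(no output)
```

View pics/side14z.png

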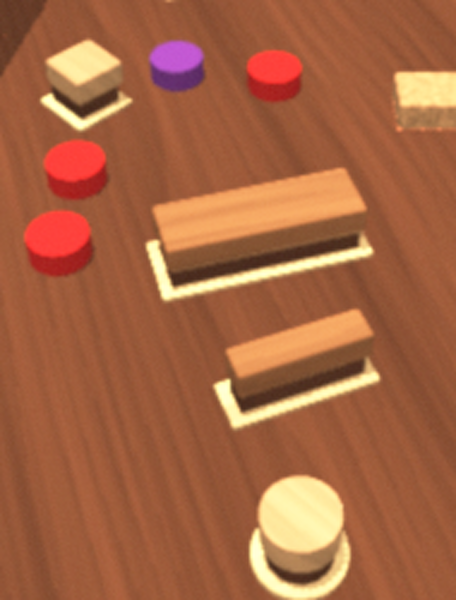

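View pics/top14z.png

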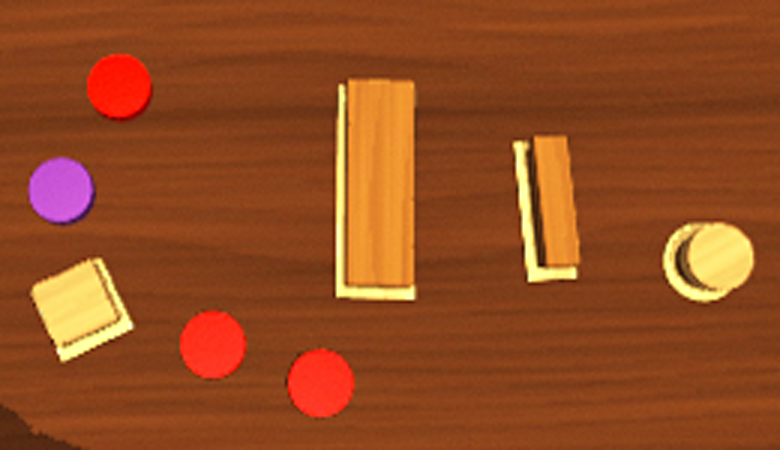

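View pics/top14.png

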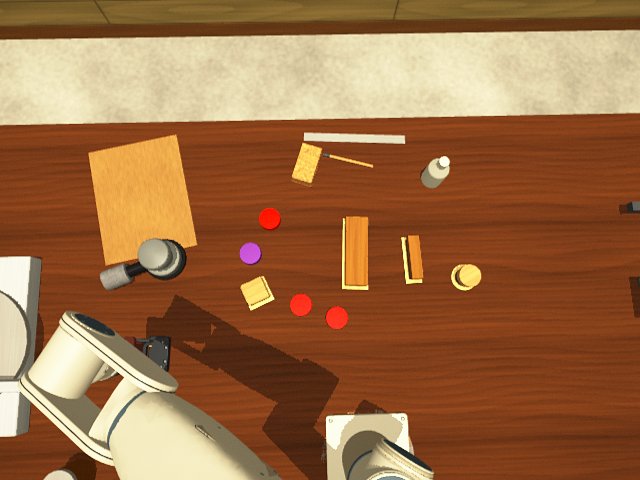

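All four parts sit on their stands, and the sander, glue and look-alikes are where they were. A last numeric check of the centres follows.

```bash
python3 - <<'E'
from h import *
T=ctrl.get_image("top");S=ctrl.get_image("side")
hsv=cv2.cvtColor(T["frame"],cv2.COLOR_RGB2HSV);m=(hsv[...,0]>10)&(hsv[...,0]<22)&(hsv[...,1]>170)&(hsv[...,2]>190)
for c in contours(m):
    if 340<c[:,0].mean()<430: print("top",c.mean(0).round(),rect(cast(T,c,58)))
t=lambda p:(np.array(p)+.5)/3-.5+[230,190]
w=cast(T,t([(32,293),(98,259),(121,318),(59,347)]),58);print("block t",w.mean(0),rect(w))
w=cast(T,t([(687,257),(754,257),(720,223),(720,291)]),58);print("disc t",w.mean(0))
s=lambda p:(np.array(p)+.5)/2.4-.5+[215,195]
for n,p in(("board",[(154,207),(347,170),(364,208),(170,251)]),("rail",[(227,348),(361,312),(373,337),(238,379)]),("block",[(46,68),(88,40),(122,68),(82,91)]),("disc",[(258,519),(344,519),(300,477),(300,560)])):
    w=cast(S,s(p),58);print(n,"s",w.mean(0).round(1),rect(w))
E
```

```text
top [415. 257.] [ 521.6 -147.8  122.2   32.2    2.5]
top [356. 251.] [542.7  12.5 193.2  61.3  -2.7]
block t [439.05195592 286.692386  ] [439.  285.2  65.7  56.7 -63.9]
disc t [ 465.53626978 -292.69518694]
board s [544.    9.4] [544.1   8.1 187.7  59.   -3.3]
rail s [ 521.9 -151. ] [ 5.219e+02 -1.521e+02  1.185e+02  3.230e+01 -2.000e-01]
block s [439.6 278.4] [440.8 281.   66.3  64.6 -62.2]
disc s [ 465.5 -297.1] [ 465.4 -296.3   46.4   44.9   25. ]
```

The block's side-view picks have wrong sizes (66 × 65 instead of 60), so I'll look closer there.

```bash
python3 - <<'E'
import cv2,numpy as np
a=cv2.imread("pics/side14.png")[200:255,225:275];b=cv2.imread("pics/top14.png")[270:320,232:282]
cv2.imwrite("pics/bz.png",np.hstack([cv2.resize(a,(400,440),interpolation=cv2.INTER_CUBIC),cv2.copyMakeBorder(cv2.resize(b,(400,400),interpolation=cv2.INTER_CUBIC),0,40,0,0,0)]))
E
```

```text
(no output)
```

View pics/bz.png

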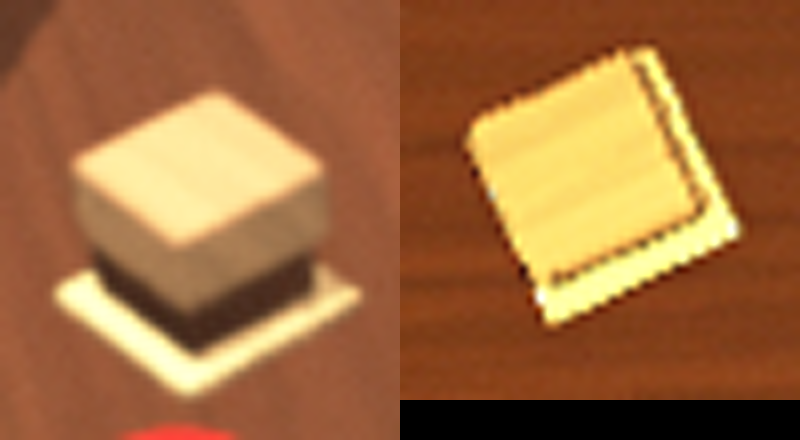

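Block top corners are (72,163), (216,90), (326,167) and (180,245) in the side zoom, and (69,135), (232,48), (304,208) and (150,280) in the top zoom.

```bash
python3 - <<'E'
from h import *
T=ctrl.get_image("top");S=ctrl.get_image("side")
w=cast(S,(np.array([(72,163),(216,90),(326,167),(180,245)])+.5)/8-.5+[225,200],58);print(w.round(1).tolist(),w.mean(0),rect(w))
w=cast(T,(np.array([(69,135),(232,48),(304,208),(150,280)])+.5)/8-.5+[232,270],58);print(w.round(1).tolist(),w.mean(0),rect(w))
# symmetry: riser/foot near corner vs block bottom (z30)
q=lambda p:(np.array([p])+.5)/8-.5+[225,200]
print("foot near",cast(S,q((188,396)),0),"left",cast(S,q((54,294)),6),"right",cast(S,q((362,294)),6),"block bottom near",cast(S,q((190,312)),30),"left",cast(S,q((78,222)),30),"right",cast(S,q((328,232)),30))
E
```

```text
[[402.0, 302.6], [455.0, 327.8], [478.9, 273.6], [425.5, 248.1]] [440.34322138 288.03366112] [440.3 287.9  61.   59.1 -66.2]
[[452.5, 327.6], [480.2, 272.9], [426.0, 249.3], [403.5, 300.7]] [440.54983573 287.61645018] [440.  286.9  61.3  59.1 -63.1]
foot near [[421.88881033 245.13363464]] left [[390.45754329 304.49065251]] right [[486.6380409  271.11157796]] block bottom near [[426.36786209 249.54770122]] left [[401.97370733 308.59565438]] right [[478.16602188 276.38447897]]
```

```bash
python3 -c "
from workcell import ctrl
print(ctrl.get_obs()['t'],ctrl.close_job())"
```

```text
the job is handed in; nothing more can be done
31.9 None
```

The job is handed in: all four parts lie flat on their own stands, taken from the pile in the order rail, disc, block, board. It took 31.9 s. Nothing was dropped, and the largest wrist force I read after a move was about 11 N, when setting the disc down.

Last checks from the camera images, with each part's centre compared to its stand's centre (x, y in mm):

| Part | Part centre and angle | Stand centre and angle |
|---|---|---|
| rail | 521.6, −147.8, 2.5° | 521.3, −147.6, about 2.4° |
| board | 542.7, 12.5, −2.7° | 543, 11.9, −2.6° |
| disc | 465.5, −292.7 | 467, −292.3 |
| block | 440.3, 287.9, 23.8° | 438.8, 289.2, 24.2° |

- **Agreement:** rail and board match to under 1 mm. Disc and block are within about 2 mm, which is the calibration's own accuracy.
- **Disagreements:** hand-picked side-view corners of the placed parts put the rail, board and disc 3–4.5 mm lower in y than the top view did. I took this as picking and calibration bias and relied on the top view for these three. The first block picks were up to 11 mm off in y and gave wrong sizes. Picking again at higher zoom gave the right size and made both views agree.
- **Other objects:** the sander, glue bottle and red and purple discs look unmoved in the last top view.

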